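# Hang a valve block in the wash basket between its neighbours

## Task

Take the hanger with the orange grip, lower its valve block into the wash basket through the gap between the two hanging neighbours, and hook its crook over the bar on the blue sleeve. Then feel along the sleeve under a light load until the crook drops fully home into the groove, which is not exactly in the middle, and let go so that the hanger hangs free and upright. Work slowly and gently: never press hard on the bar or sleeve, do not shove or dislodge the neighbours, do not drop the hanger, and leave the other things on the bench where they are.

Things in the scene. Friction and masses are not known exactly. Their poses are not given: they have to be found in the camera images.
- basket: Fixed wire-mesh wash basket, 270 (x) by 270 (y) mm, rim 131 mm and mesh floor 18 mm above the bench, open on top. Origin on the bench under the middle of its hanging bar. x points across the basket away from the robot, y along the bar, z up. The bar (10 mm thick, axis 125 mm above the bench) crosses the basket along y; short white sleeves 49.5 mm to either side of the middle carry the neighbours.
- place (a point): Middle of the empty place, on the bar's axis, 125 mm above the bench; axes as the basket's. Here the bar has a blue sleeve, 26 mm diameter, 44 mm long, with one groove mid-length: 7.5 mm wide, 5 mm deep, edges chamfered 0.8 mm. The sleeve was clamped by hand: its groove lies up to 8 mm to either side of this point along y, not measured, to be found by feel. A light push does not slide it.
- hanger: The hanger to hang: orange grip, crook of 6 mm square steel bar, aluminium valve block; 143 mm tall, 0.18 to 0.37 kg, standing upright on the bench. Origin: centre of its underside, z up. Bar centre line in its x-z plane (x, height in mm): tip (20, 84), (14, 94), apex (0, 100), (-14, 94), (-20, 84), (-20, 50), (-12, 40), (0, 37), block. The crook is open to +x; hung, its x axis lies along the basket's x.
- hanger_grip (a point): Centre of the orange grip, 122 mm above the hanger's underside; the grip is 10 mm thick (hanger x), 14 mm wide (hanger y), 42 mm high. Axes as the hanger's.
- hanger_crook (a point): Highest inside point of the crook, 97 mm above the hanger's underside. To bring the crook in over the sleeve this point must be about 33 mm above the bar's axis (about 6 mm free over and under the sleeve); coming down in front, the block clears the sleeve when this point is 56 mm or more on the robot's side of the bar. Resting on the sleeve's full diameter it is 14.4 mm above the bar's axis, home in the groove 9 mm.
- hanger_block (a point): Centre of the hanger's valve block: 84 mm (hanger x) by 36 mm (hanger y) by 30 mm high; 15 mm above the hanger's underside.
- left_hanger: Neighbour on the basket's +y side, grey grip, hanging in its white sleeve 49.5 mm from the middle; same hanger but its block is larger (104 long, 42 wide, 30 high). Loose: it hangs by its crook alone. Origin at the centre of the block's underside, about 37 mm above the bench.
- right_hanger: Neighbour on the basket's -y side, as the left one. The gap between the two neighbours' blocks is about 57 mm.
- spare_block_mid (a point): Bystander: plain steel block 70 x 50 x 40 mm without a hanger, lying loose on the bench; point at its centre.
- pot_mid (a point): Bystander: round aluminium pot of small steel parts, 160 mm diameter, 55 mm high; point at half height on its axis.
- lid_mid (a point): Bystander: white plastic disc, 164 mm diameter, 26 mm high; its centre.
- flask_mid (a point): Bystander: white plastic bottle with blue cap, 60 mm diameter, 150 mm high; half-way up.
- brush_mid (a point): Bystander: brush lying on the bench; near its middle.
Mind the look-alikes: they are no part of the job. Leave any purple or red look-alike of the hanger alone.

How it is judged:
By the outcome, as a careful person would: the job done as asked, in the order asked, and still so for the second after the job is handed in, with the robot touching nothing.
It also fails if it takes over 69 s, if anything falls off the work surface, if the arm or the gripper's body presses on something with over 40 N, if the wrist force passes 120 N, or if a joint passes its speed limit or range.

## Robot

A 7-joint arm with a two-finger parallel gripper is mounted at the origin on the work surface. World frame = base frame: x ahead of the robot, y to its left, z up, the work surface at z = 0. Lengths are in m, angles in rad, forces in N, time in s.
With the tool pointing down it reaches from about 0.35 to 0.9 m from the base axis. Payload 8.1 kg.
Tool frame: the origin (TCP) lies at the very end of the fingers, on their centre line; the grasp point (between the pads) lies 19 mm behind it; z points along the fingers, y is the direction in which the jaws open and shut (so a half turn about z gives the same grasp; the last joint's range is limited). The gripper opens to 92 mm and grips with 3 to 60 N. Pads are 19 mm wide; open, the fingers measure 130 mm over their backs; the gripper's body (75 mm by 190 mm) begins 47 mm behind the grasp point.
Start: joints at [1.155, 0.434, 0.025, 1.573, -0.012, 1.134, -0.075], TCP at [0.192, -0.595, 0.227] pointing down, gripper open.
Joint ranges: [-2.62, 2.62], [-0.44, 2.09], [-1.27, 1.32], [0.08, 2.57], [-1.32, 4.46], [0.12, 2], [-2.74, 2.74]. Speed limits (rad/s): [2.22, 2.22, 3.01, 3.01, 3.14, 3.14, 3.14].

## Interface

Orientations are given as a rotation vector (axis times angle).
In Python, from cell import observe, get_image, sign_off gives the robot as it stands.
- The arm moves only by the tool arm_command, never from a script. Its argument "deltas" is a list of rows, each an object with "xyz": the shift along the tool's x, y, z in cm, a list of three; "turn": the turn about the tool's z in degrees; "jaw": the closure in counts, from 0 (fully open) to 255 (shut). A call has 1 to 5 rows; each row is the pose to reach, as a shift and turn from the pose measured when the call began, along the tool's axes at that moment; what a row does not reach only later rows make up. A row lasts 1/12 s, in which the tool goes at most 41.7 mm and 7.16 degrees, less where a joint would pass 70% of its speed; a pose out of reach is approached as far as the arm can. A call with a gripper value outside its range is refused whole. The fingers move at their own pace and stop on an object; "force" is the grip in N (left out, the last holds). Time passes only in rows, so rows that repeat a pose let the fingers close. It gives the time, the measured TCP pose, the force and the opening at its end, in the units of the state.
- observe(): the state, without advancing time (a new reading comes with each control period).
- get_image(name): name is "scene" or "top"; returns a dict with "frame" (420x560x3 uint8, red, green, blue), "depth" (420x560 float32, m along the optical axis (not along the pixel's ray), 0 where there is no reading), "camera_matrix" (3x3 intrinsics, pixels), "cam_to_world" (4x4, takes a point from camera to world coordinates). Camera axes: x right, y up, looking along -z (the intrinsics and any distortion apply to the point x, -y, -z); pixel columns grow to the right and rows downward; lengths in m; the calibration is good to about 2 mm. A picture is of the moment at which its call begins.
- sign_off(): hands the job in, once; it reports no verdict.
The state is a dict: "clock": time; "joints": joint angles; "dq": joint speeds; "joint_efforts": joint torques, N m; "position": TCP position; "ee_rot": TCP orientation; "force": force on the tool from outside, world axes, zero at the start; "ft_torque": the same for the moment, N m; "width": opening from 0.0 (shut) to 1.0 (fully open).
Only numpy, scipy, OpenCV 4.12 (cv2) and the standard library are available. Lean on these libraries where they do the work, as an engineer would, in place of code of your own. Each camera call takes 0.05 s, during which the arm holds its last target.

## Working session

There is one attempt and no reset: what is moved stays moved. The work goes in short steps, Python scripts to look and compute and a tool call to move; the robot and the scene stay as the last step left them, time stands still between calls to the robot, and variables do not carry over. Pictures are saved under pics/ and viewed, and the job is handed in when it is done.

Besides the shell and the picture viewer there is one more tool, called as name(argument=value, ...) on one line, values as JSON. arm_command: Moves the arm, as the interface text tells. Its arguments: {"type":"object","properties":{"deltas":{"type":"array","items":{"type":"object","properties":{"xyz":{"type":"array","items":{"type":"number"}},"turn":{"type":"number"},"jaw":{"type":"number"}}}},"force":{"type":"number"}},"required":["deltas"]}

```bash
mkdir -p pics; ls
python3 - <<'E'
from cell import observe,get_image
import cv2,numpy as np,pickle
print(observe())
for n in("scene","top"):
    d=get_image(n);pickle.dump(d,open(f"{n}0.pkl","wb"))
    cv2.imwrite(f"pics/{n}0.png",cv2.resize(d["frame"][:,:,::-1],(800,600)))
    print(n,d["camera_matrix"],d["cam_to_world"],d.keys())
E
```

```text
pics
{'clock': 0.0, 'joints': array([ 1.15542848,  0.4352312 ,  0.02495145,  1.57408575, -0.01162919,
        1.13398789, -0.07508426]), 'dq': array([ 0.00028559, -0.00116753,  0.00075545,  0.00106143,  0.00222885,
        0.00083909, -0.00046024]), 'joint_efforts': array([-9.14501379e-04, -6.67841077e+01,  9.84886475e-01, -3.14459431e+01,
       -6.04979158e-02,  4.26847301e-02,  1.38578043e-04]), 'position': array([ 0.1921203 , -0.59420882,  0.22594399]), 'ee_rot': array([-3.10175779e+00, -4.88983981e-01,  5.48561494e-04]), 'force': array([ 0.54780546, -1.02528193, -0.52578693]), 'ft_torque': array([ 0.02235779, -0.02985782, -0.02557316]), 'width': 1.0000399923680303}
scene [[452.80845079   0.         280.05896251]
 [  0.         452.80845079 205.87361343]
 [  0.           0.           1.        ]] [[-0.80253264 -0.37811583  0.46148648  1.27283959]
 [ 0.59641914 -0.48899232  0.63653022  0.95128938]
 [-0.01501881  0.78607565  0.61794782  1.03524235]
 [ 0.          0.          0.          1.        ]] dict_keys(['frame', 'depth', 'camera_matrix', 'cam_to_world'])
top [[405.0338015    0.         277.77426278]
 [  0.         405.0338015  206.75903245]
 [  0.           0.           1.        ]] [[-0.00324612  0.99128723 -0.13167796  0.45409459]
 [-0.99995723 -0.00207739  0.00901208  0.00828547]
 [ 0.00866001  0.13170158  0.99125158  1.16708063]
 [ 0.          0.          0.          1.        ]] dict_keys(['frame', 'depth', 'camera_matrix', 'cam_to_world'])
```

View pics/scene0.png

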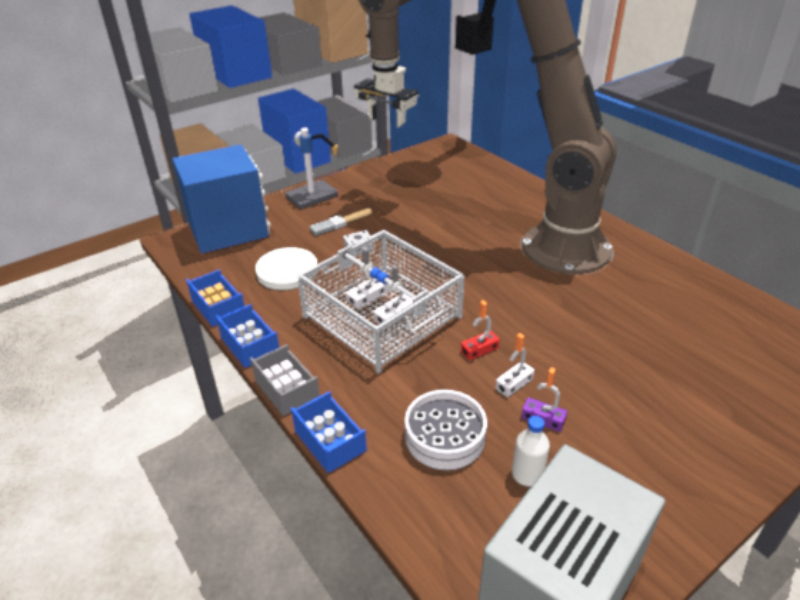

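View pics/top0.png

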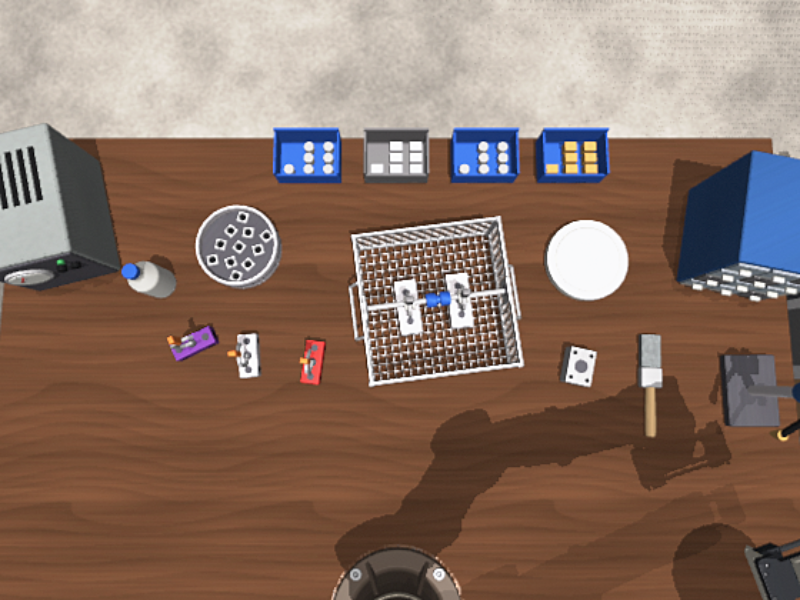

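The scene shows the white hanger with its orange grip at (515,375), between the red and purple look-alikes. The basket is at (380,295), with the blue sleeve at (378,273). In the top view the hanger is at (246,355) and the blue sleeve at (438,299). Next I'll zoom in.

```bash
cat > h.py <<'E'
import numpy as np,cv2,pickle
def ld(n): return pickle.load(open(n,"rb"))
def unproj(d,u,v,z=None):
    K=d["camera_matrix"];T=d["cam_to_world"]
    z=d["depth"][int(round(v)),int(round(u))] if z is None else z
    p=np.array([(u-K[0,2])/K[0,0]*z,-(v-K[1,2])/K[1,1]*z,-z,1]);return (T@p)[:3]
def ray(d,u,v,Z):
    a=unproj(d,u,v,1.0);o=d["cam_to_world"][:3,3];r=a-o
    return o+r*(Z-o[2])/r[2]
def proj(d,P):
    K=d["camera_matrix"];T=d["cam_to_world"];P=np.atleast_2d(P)
    c=(P-T[:3,3])@T[:3,:3]
    return np.c_[K[0,0]*c[:,0]/-c[:,2]+K[0,2],K[1,1]*-c[:,1]/-c[:,2]+K[1,2]]
def cloud(d):
    K=d["camera_matrix"];T=d["cam_to_world"];z=d["depth"];v,u=np.mgrid[:z.shape[0],:z.shape[1]]
    p=np.stack([(u-K[0,2])/K[0,0]*z,-(v-K[1,2])/K[1,1]*z,-z],-1)
    return p@T[:3,:3].T+T[:3,3]
def crop(d,x0,y0,x1,y1,s,fn):
    cv2.imwrite(fn,cv2.resize(d["frame"][y0:y1,x0:x1,::-1],None,fx=s,fy=s,interpolation=cv2.INTER_CUBIC))
E
python3 - <<'E'
from h import *
t=ld("top0.pkl");s=ld("scene0.pkl")
crop(t,150,225,190,275,12,"pics/t_h.png");crop(t,235,145,375,275,5,"pics/t_b.png")
crop(s,340,225,385,280,10,"pics/s_h.png");crop(s,205,155,330,260,6,"pics/s_b.png")
E
```

```text
(no output)
```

View pics/t_h.png

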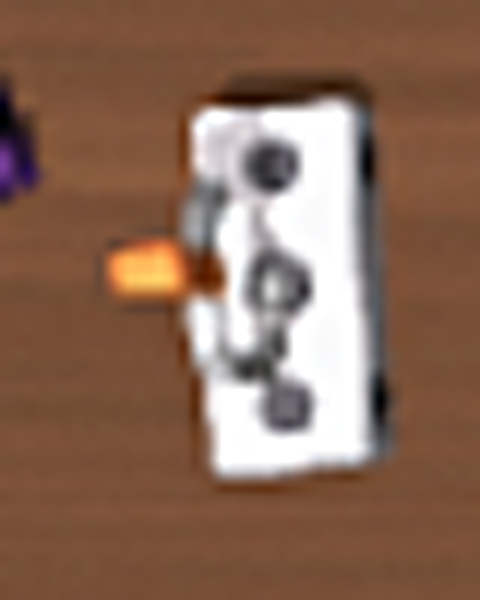

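View pics/t_b.png

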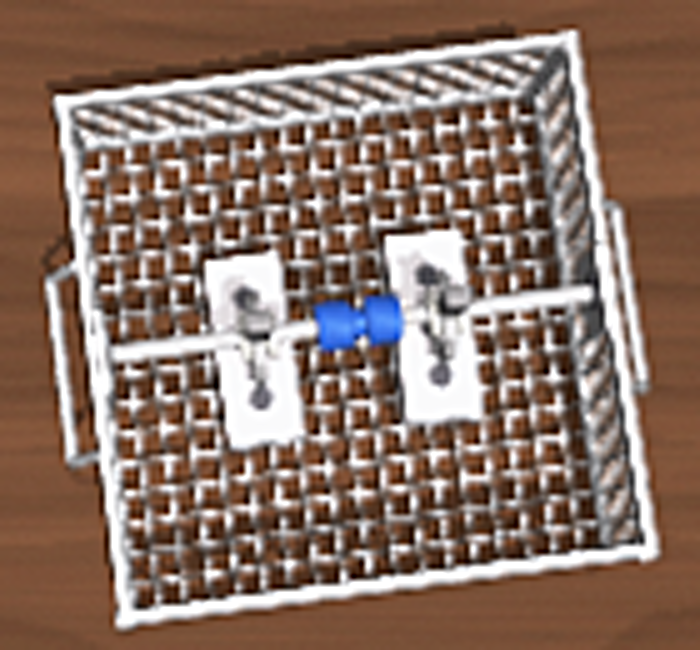

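View pics/s_h.png

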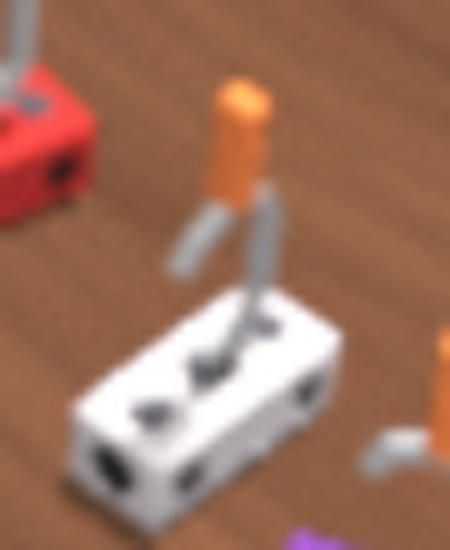

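View pics/s_b.png

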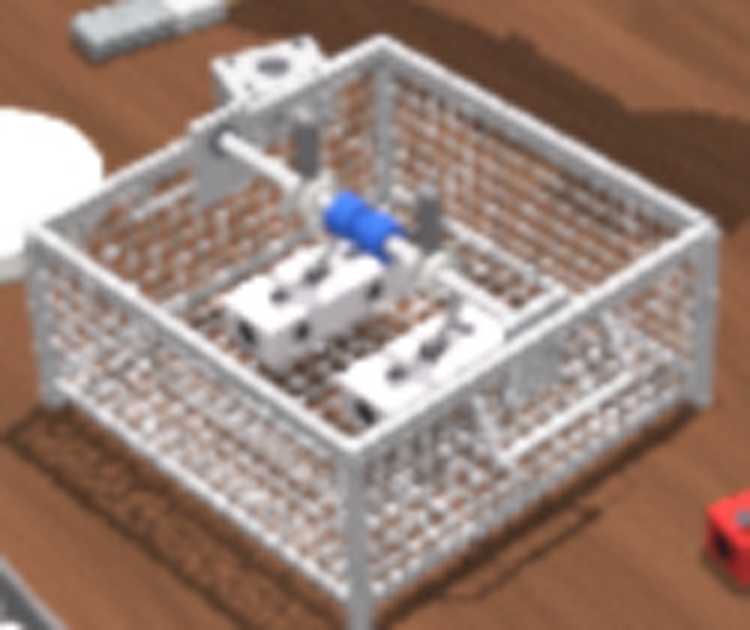

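Run:
```python
from h import *
for n in("top","scene"):
    d=ld(n+"0.pkl");P=cloud(d);f=d["frame"].astype(int)
    hsv=cv2.cvtColor(d["frame"],cv2.COLOR_RGB2HSV)
    def rect(m,name):
        p=P[m]; 
        if len(p)<5: print(n,name,len(p));return
        r=cv2.minAreaRect(p[:,:2].astype(np.float32)*1000);print(n,name,len(p),"rect",np.round(r[0],1),np.round(r[1],1),round(r[2],1),"z",p[:,2].min().round(4),np.median(p[:,2]).round(4),p[:,2].max().round(4),"mean",p.mean(0).round(4))
    # rough hanger loc
    if n=="top":
        c=ray(d,172.5,249,.03); print("c",c)
    else: c=ray(d,361,263,.03);print("c",c)
    near=np.hypot(P[...,0]-c[0],P[...,1]-c[1])<.07
    valid=d["depth"]>0
    rect(near&(hsv[...,1]<60)&(P[...,2]>.025)&(P[...,2]<.036)&valid,"block")
    org=(hsv[...,0]<20)&(hsv[...,1]>170)&(hsv[...,2]>170)&near&(P[...,2]>.08); rect(org,"grip")
    blue=(hsv[...,0]>100)&(hsv[...,0]<125)&(hsv[...,1]>150)
    pt=ray(d,302.5,209,.138) if n=="top" else ray(d,265,192,.138); print(pt)
    nb=np.hypot(P[...,0]-pt[0],P[...,1]-pt[1])<.06
    rect(blue&nb&(P[...,2]>.1),"sleeve")
    ctr=np.hypot(P[...,0]-pt[0],P[...,1]-pt[1])<.22
    rect(ctr&(P[...,2]>.124)&(P[...,2]<.134)&(hsv[...,1]<60)&(np.hypot(P[...,0]-pt[0],P[...,1]-pt[1])>.12),"rim")
    if n=="top":
        print("corners",[ray(d,235+u/5,145+v/5,.131).round(4) for u,v in((58,100),(578,38),(657,555),(122,622))])
        print("sleeve ends/groove",[ray(d,235+u/5,145+v/5,.138).round(4) for u,v in((316,328),(361,322),(402,317))])
        print("blk",[ray(d,150+u/12,225+v/12,.03).round(4) for u,v in((190,105),(360,98),(375,460),(212,475))])
        for nm,cs in(("L",((205,260),(283,252),(300,438),(230,447))),("R",((384,237),(464,230),(482,415),(405,422)))):
            print(nm,[ray(d,235+u/5,145+v/5,.067).round(4) for u,v in cs])
```

```text
c [0.48699142 0.29176406 0.03      ]
top block 305 rect [489.4 291.1] [82.7 36.8] 5.0 z 0.025 0.0287 0.0359 mean [0.4908 0.2891 0.0288]
top grip 15 rect [489.2 292.1] [ 9.6 13.4] 7.7 z 0.1193 0.14 0.1433 mean [0.4892 0.292  0.1365]
[ 0.58487176 -0.06441703  0.138     ]
top sleeve 140 rect [586.2 -74.4] [23.5 42.2] 6.2 z 0.1187 0.1341 0.1395 mean [ 0.5855 -0.0745  0.1336]
top rim 1034 rect [586.7 -71. ] [276.4 277.6] 7.1 z 0.124 0.1295 0.1339 mean [ 0.5869 -0.0773  0.1295]
corners [array([0.702, 0.08 , 0.131]), array([ 0.7351, -0.1932,  0.131 ]), array([ 0.4649, -0.2262,  0.131 ]), array([0.4321, 0.0458, 0.131 ])]
sleeve ends/groove [array([ 0.5808, -0.0534,  0.138 ]), array([ 0.5838, -0.0765,  0.138 ]), array([ 0.5864, -0.0975,  0.138 ])]
blk [array([0.5295, 0.3117, 0.03  ]), array([0.5311, 0.2722, 0.03  ]), array([0.4473, 0.2663, 0.03  ]), array([0.444 , 0.3038, 0.03  ])]
L [array([0.6273, 0.0031, 0.067 ]), array([ 0.6317, -0.0399,  0.067 ]), array([ 0.5293, -0.0483,  0.067 ]), array([ 0.5245, -0.0102,  0.067 ])]
R [array([ 0.6399, -0.0956,  0.067 ]), array([ 0.6438, -0.1398,  0.067 ]), array([ 0.5416, -0.1476,  0.067 ]), array([ 0.5378, -0.1056,  0.067 ])]
c [0.49462766 0.29738692 0.03      ]
scene block 222 rect [490.  292.6] [91.  39.6] 4.9 z 0.0251 0.0312 0.0357 mean [0.4962 0.2962 0.031 ]
scene grip 37 rect [494.6 293.5] [ 7.8 14.6] 4.1 z 0.1069 0.1225 0.1419 mean [0.4948 0.2934 0.1235]
[ 0.59785268 -0.0638744   0.138     ]
scene sleeve 56 rect [593.4 -70.8] [18.3 42. ] 6.4 z 0.1219 0.1335 0.1422 mean [ 0.5953 -0.0707  0.1337]
scene rim 695 rect [588.3 -70.6] [283.  286.5] 7.3 z 0.124 0.1297 0.134 mean [ 0.5951 -0.0576  0.1293]
```

```bash
cat >> h.py <<'E'
from scipy.spatial.transform import Rotation as R
def st():
    from cell import observe
    o=observe();M=R.from_rotvec(o["ee_rot"]).as_matrix();return o,M
def yaw(M): return np.degrees(np.arctan2(M[1,1],M[0,1]))
def plan(p,y,wps,step=35,tstep=7):
    """p world TCP(m), y tool-y yaw deg (tool down); wps list of (x,y,z,yaw). prints calls"""
    p=np.array(p,float)
    rows=[]
    for w in wps:
        t=np.array(w[:3]);dy=(w[3]-y+180)%360-180
        n=int(np.ceil(max(np.linalg.norm(t-p)*1000/step,abs(dy)/tstep,1)))
        for i in range(1,n+1): rows.append((p+(t-p)*i/n,y+dy*i/n))
        p=t;y=y+dy
    return rows
def calls(p,y,rows):
    p=np.array(p,float)
    for k in range(0,len(rows),5):
        a=np.radians(y);Y=np.array([np.cos(a),np.sin(a),0]);Z=np.array([0,0,-1]);X=np.cross(Y,Z)
        print("call",k//5)
        for q,yy in rows[k:k+5]:
            d=q-p;print("  ",(np.array([d@X,d@Y,d@Z])*100).round(2).tolist(),"turn",round(-(yy-y),2))
        p,y=rows[min(k+4,len(rows)-1)]
def go(wps,**k):
    o,M=st();print("t",o["clock"],"pos",o["position"].round(4),"yaw",yaw(M).round(2),"tilt",np.degrees(np.arccos(-M[2,2])).round(2),"F",o["force"].round(2),"w",round(o["width"],3))
    rows=plan(o["position"],yaw(M),wps,**k);calls(o["position"],yaw(M),rows)
E
python3 - <<'E'
from h import *
go([(.40,-.40,.31,-50),(.5,0,.31,-10),(.49,.292,.24,5)])
E
```

```text
t 0.1 pos [ 0.1921 -0.5942  0.226 ] yaw -72.08 tilt 0.08 F [-0.76  0.51 -0.02] w 1.002
call 0
   [2.86, -1.34, -0.93] turn -2.45
   [5.72, -2.69, -1.87] turn -4.91
   [8.58, -4.03, -2.8] turn -7.36
   [11.45, -5.37, -3.73] turn -9.81
   [14.31, -6.71, -4.66] turn -12.27
call 1
   [3.08, -0.7, -0.93] turn -2.45
   [6.16, -1.41, -1.87] turn -4.91
   [9.24, -2.11, -2.8] turn -7.36
   [12.33, -2.82, -3.73] turn -9.81
   [14.72, -5.28, -3.73] turn -13.15
call 2
   [2.89, -1.85, 0.0] turn -3.33
   [5.79, -3.71, 0.0] turn -6.67
   [8.68, -5.56, 0.0] turn -10.0
   [11.57, -7.41, 0.0] turn -13.33
   [14.47, -9.26, 0.0] turn -16.67
call 3
   [3.3, -0.94, 0.0] turn -3.33
   [6.61, -1.89, 0.0] turn -6.67
   [9.91, -2.83, 0.0] turn -10.0
   [13.21, -3.78, 0.0] turn -13.33
   [16.52, -4.72, 0.0] turn -16.67
call 4
   [3.44, 0.04, 0.0] turn -3.33
   [6.57, -0.81, 0.78] turn -5.0
   [9.7, -1.67, 1.56] turn -6.67
   [12.83, -2.53, 2.33] turn -8.33
   [15.96, -3.38, 3.11] turn -10.0
call 5
   [3.23, -0.3, 0.78] turn -1.67
   [6.46, -0.6, 1.56] turn -3.33
   [9.7, -0.9, 2.33] turn -5.0
   [12.93, -1.2, 3.11] turn -6.67
   [16.16, -1.5, 3.89] turn -8.33
```

arm_command(deltas=[{"xyz":[2.9,-1.3,-0.9],"turn":-2.5,"jaw":0},{"xyz":[5.7,-2.7,-1.9],"turn":-5,"jaw":0},{"xyz":[8.6,-4,-2.8],"turn":-7.5,"jaw":0},{"xyz":[11.5,-5.4,-3.7],"turn":-10,"jaw":0},{"xyz":[14.3,-6.7,-4.7],"turn":-12,"jaw":0}])

```text
clock: 0.52
position: [0.3084, -0.485, 0.273]
ee_rot: [-3.032, -0.814, 0.001]
force: [0.6, 0.3, -0.4]
width: 0.999
```

arm_command(deltas=[{"xyz":[3.1,-0.7,-0.9],"turn":-2.5,"jaw":0},{"xyz":[6.2,-1.4,-1.9],"turn":-5,"jaw":0},{"xyz":[9.2,-2.1,-2.8],"turn":-7.5,"jaw":0},{"xyz":[12.3,-2.8,-3.7],"turn":-10,"jaw":0},{"xyz":[14.7,-5.3,-3.7],"turn":-13,"jaw":0}])

```text
clock: 0.93
position: [0.4122, -0.3656, 0.3112]
ee_rot: [-2.921, -1.156, -0.003]
force: [1.0, 0.4, 0.1]
width: 1.001
```

Run:
```python
from h import *
go([(.5,0,.31,-10),(.49,.292,.24,5)])
```

```text
t 0.9333 pos [ 0.4122 -0.3656  0.3112] yaw -46.81 tilt 0.09 F [1.02 0.41 0.08] w 1.001
call 0
   [2.86, -1.88, 0.01] turn -3.35
   [5.71, -3.75, 0.02] turn -6.69
   [8.57, -5.63, 0.03] turn -10.04
   [11.43, -7.51, 0.05] turn -13.39
   [14.28, -9.38, 0.06] turn -16.73
call 1
   [3.28, -0.97, 0.01] turn -3.35
   [6.55, -1.95, 0.02] turn -6.69
   [9.83, -2.92, 0.03] turn -10.04
   [13.1, -3.9, 0.05] turn -13.39
   [16.38, -4.87, 0.06] turn -16.73
call 2
   [3.42, 0.01, 0.01] turn -3.35
   [6.55, -0.85, 0.79] turn -5.01
   [9.68, -1.7, 1.57] turn -6.68
   [12.81, -2.56, 2.34] turn -8.35
   [15.94, -3.42, 3.12] turn -10.01
call 3
   [3.23, -0.3, 0.78] turn -1.67
   [6.46, -0.6, 1.56] turn -3.33
   [9.7, -0.9, 2.33] turn -5.0
   [12.93, -1.2, 3.11] turn -6.67
   [16.16, -1.5, 3.89] turn -8.33
```

Tracking is good, so I'll continue.

arm_command(deltas=[{"xyz":[2.9,-1.9,0],"turn":-3.5,"jaw":0},{"xyz":[5.7,-3.8,0],"turn":-7,"jaw":0},{"xyz":[8.6,-5.6,0],"turn":-10,"jaw":0},{"xyz":[11.4,-7.5,0],"turn":-13.5,"jaw":0},{"xyz":[14.3,-9.4,0],"turn":-17,"jaw":0}])

```text
clock: 1.35
position: [0.4519, -0.1976, 0.3112]
ee_rot: [-2.716, -1.579, -0.002]
force: [1.4, 0.2, -0.2]
width: 1.001
```

arm_command(deltas=[{"xyz":[3.3,-1,0],"turn":-3.5,"jaw":0},{"xyz":[6.6,-2,0],"turn":-7,"jaw":0},{"xyz":[9.8,-2.9,0],"turn":-10,"jaw":0},{"xyz":[13.1,-3.9,0],"turn":-13.5,"jaw":0},{"xyz":[16.4,-4.9,0],"turn":-17,"jaw":0}])

```text
clock: 1.77
position: [0.4903, -0.0294, 0.3112]
ee_rot: [-2.45, -1.966, -0.001]
force: [0.4, 0.1, -0.7]
width: 1.0
```

arm_command(deltas=[{"xyz":[3.4,0,0],"turn":-3.5,"jaw":0},{"xyz":[6.6,-0.8,0.8],"turn":-5,"jaw":0},{"xyz":[9.7,-1.7,1.6],"turn":-7,"jaw":0},{"xyz":[12.8,-2.6,2.3],"turn":-8.5,"jaw":0},{"xyz":[15.9,-3.4,3.1],"turn":-10,"jaw":0}])

```text
clock: 2.18
position: [0.4909, 0.1347, 0.2798]
ee_rot: [-2.268, -2.174, -0.001]
force: [1.2, -0.4, 1.5]
width: 0.999
```

Run:
```python
from h import *
go([(.4905,.292,.24,5)])
```

```text
t 2.1833 pos [0.4909 0.1347 0.2798] yaw -2.43 tilt 0.02 F [ 1.21 -0.36  1.45] w 0.999
call 0
   [3.14, -0.14, 0.8] turn -1.49
   [6.29, -0.28, 1.59] turn -2.97
   [9.43, -0.43, 2.39] turn -4.46
   [12.57, -0.57, 3.19] turn -5.95
   [15.71, -0.71, 3.98] turn -7.43
```

arm_command(deltas=[{"xyz":[3.1,-0.1,0.8],"turn":-1.5,"jaw":0},{"xyz":[6.3,-0.3,1.6],"turn":-3,"jaw":0},{"xyz":[9.4,-0.4,2.4],"turn":-4.5,"jaw":0},{"xyz":[12.6,-0.6,3.2],"turn":-6,"jaw":60},{"xyz":[15.7,-0.7,4],"turn":-7.4,"jaw":130}])

```text
clock: 2.6
position: [0.4901, 0.2933, 0.2392]
ee_rot: [-2.121, -2.317, 0.0]
force: [0.8, -0.5, 0.3]
width: 0.903
```

arm_command(deltas=[{"xyz":[0,0,0],"turn":0,"jaw":130},{"xyz":[0,0,0],"turn":0,"jaw":130},{"xyz":[0,0,0],"turn":0,"jaw":130}])

```text
clock: 2.85
position: [0.49, 0.2927, 0.2387]
ee_rot: [-2.122, -2.317, 0.002]
force: [-0.3, -0.9, 0.5]
width: 0.686
```

Run:
```python
from h import *
from cell import get_image
go([(.4905,.292,.112,5)],step=25)
for n in("top","scene"):
    d=get_image(n);pickle.dump(d,open(n+"1.pkl","wb"))
crop(d,320,150,420,290,4,"pics/s1.png")
```

```text
t 2.85 pos [0.49   0.2927 0.2387] yaw 5.04 tilt 0.08 F [-0.3  -0.94  0.46] w 0.686
call 0
   [-0.01, 0.01, 2.11] turn 0.01
   [-0.03, 0.01, 4.22] turn 0.01
   [-0.04, 0.02, 6.34] turn 0.02
   [-0.05, 0.03, 8.45] turn 0.02
   [-0.06, 0.04, 10.56] turn 0.03
call 1
   [-0.01, 0.01, 2.11] turn 0.01
```

View pics/s1.png

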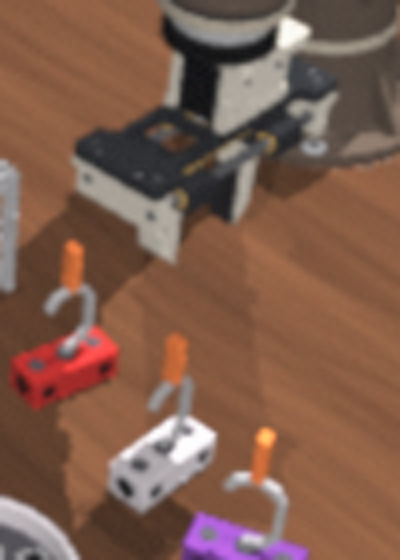

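The scene view shows the fingers straddling the space above the orange grip at crop (175,358). I'll descend.

arm_command(deltas=[{"xyz":[0,0,2.1],"turn":0,"jaw":130},{"xyz":[0,0,4.2],"turn":0,"jaw":130},{"xyz":[0,0,6],"turn":0,"jaw":130},{"xyz":[0,0,7.5],"turn":0,"jaw":130},{"xyz":[0,0,9],"turn":0,"jaw":130}])

```text
clock: 3.37
position: [0.4913, 0.29, 0.1488]
ee_rot: [2.126, 2.311, -0.001]
force: [-0.0, 0.6, 1.1]
width: 0.49
```

Run:
```python
from h import *
from cell import get_image
go([(.4905,.292,.112,5)],step=12)
for n in("top","scene"):
    d=get_image(n);pickle.dump(d,open(n+"2.pkl","wb"))
crop(d,320,190,400,290,6,"pics/s2.png")
```

```text
t 3.3667 pos [0.4913 0.29   0.1488] yaw 4.78 tilt 0.1 F [-0.03  0.57  1.13] w 0.49
call 0
   [0.05, -0.02, 0.92] turn -0.06
   [0.1, -0.03, 1.84] turn -0.11
   [0.16, -0.05, 2.76] turn -0.17
   [0.21, -0.06, 3.68] turn -0.22
```

View pics/s2.png

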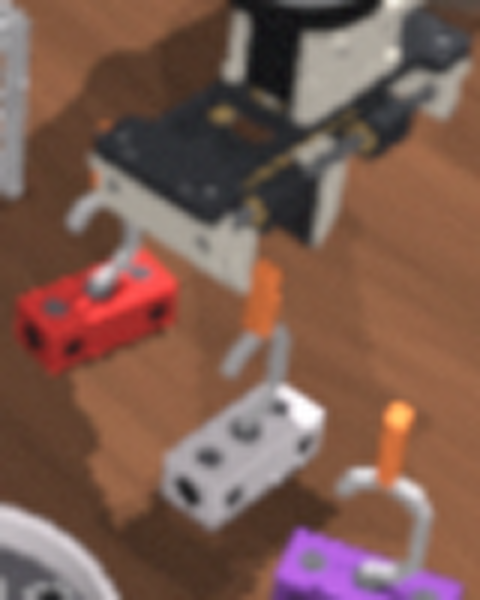

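Run:
```python
from h import *
d=ld("scene2.pkl")
for P in((.4913,.29,.149),(.4913,.29,.143),(.4905,.292,.143)): print(((proj(d,P)-[320,190])*6).round(1))
P=cloud(d);hsv=cv2.cvtColor(d["frame"],cv2.COLOR_RGB2HSV)
v,u=np.mgrid[:420,:560]
m=(hsv[...,0]<20)&(hsv[...,1]>150)&(hsv[...,2]>120)&(P[...,2]>.1)&(u>358)&(u<370)&(v>230)&(v<248)
p=P[m];print(len(p),p.mean(0),p.min(0),p.max(0))
a=P[m&(P[...,2]<.15)];print("top", (np.c_[u[m],v[m]].min(0)-[320,190])*6,(np.c_[u[m],v[m]].max(0)-[320,190])*6)
t=ld("top2.pkl");crop(t,145,220,215,280,10,"pics/t2.png")
```

```text
[[263.4 254.2]]
[[262.2 263.4]]
[[266.3 264.9]]
59 [0.50671068 0.30575474 0.14173013] [0.48412776 0.28554935 0.1023737 ] [1.27283959 0.95128938 1.03524235]
top [246 258] [276 330]
```

View pics/t2.png

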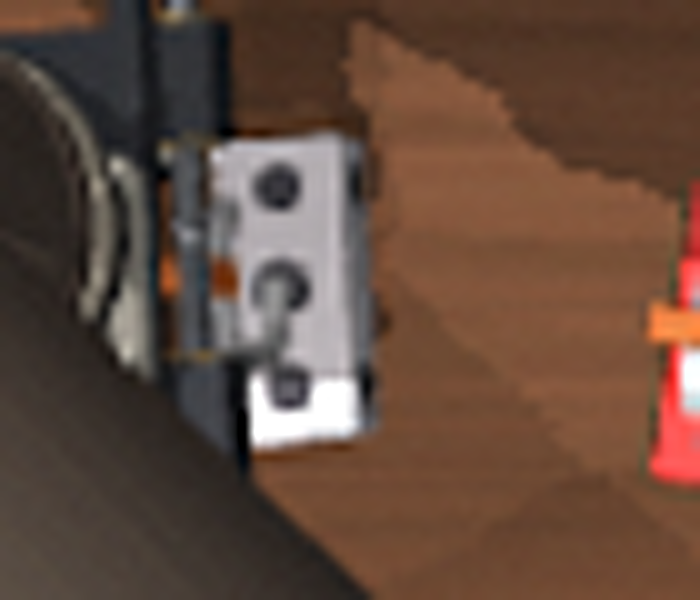

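The scene crop puts the grip top at (267,263), and the projected estimate is (266,265), so they agree. In the top view the grip sits behind the gripper bar at (200,275). I'll finish the descent.

arm_command(deltas=[{"xyz":[0.1,-0.05,0.9],"turn":0,"jaw":130},{"xyz":[0.15,-0.05,1.8],"turn":0,"jaw":130},{"xyz":[0.2,-0.05,2.8],"turn":-0.2,"jaw":130},{"xyz":[0.2,-0.05,3.7],"turn":-0.2,"jaw":130},{"xyz":[0.2,-0.05,3.7],"turn":-0.2,"jaw":130}])

```text
clock: 3.88
position: [0.4887, 0.2902, 0.1085]
ee_rot: [2.122, 2.316, -0.011]
force: [-0.1, -0.3, 0.3]
width: 0.491
```

Run:
```python
from h import *
from cell import get_image
go([(.4905,.292,.112,5)],step=12)
d=get_image("scene");crop(d,320,190,400,290,6,"pics/s3.png")
```

```text
t 3.8833 pos [0.4887 0.2902 0.1085] yaw 5.0 tilt 0.4 F [-0.09 -0.28  0.26] w 0.491
call 0
   [0.16, 0.2, -0.35] turn -0.0
```

View pics/s3.png

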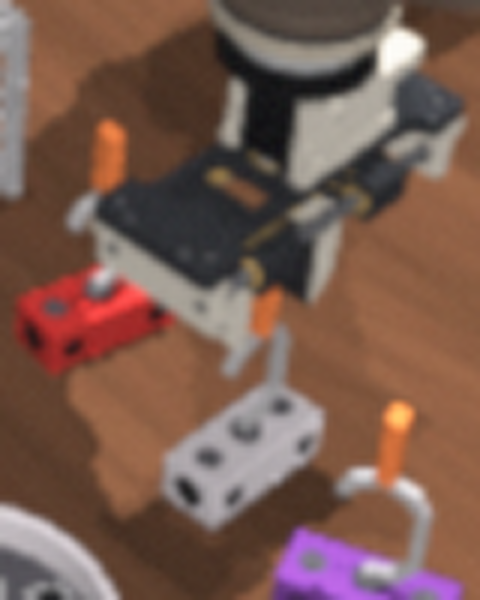

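The fingers straddle the grip, which shows at (265,315). I'll make a small correction and close.

arm_command(deltas=[{"xyz":[0.15,0.2,-0.3],"turn":0,"jaw":130},{"xyz":[0.15,0.2,-0.35],"turn":0,"jaw":160},{"xyz":[0.15,0.2,-0.35],"turn":0,"jaw":190},{"xyz":[0.15,0.2,-0.35],"turn":0,"jaw":220},{"xyz":[0.15,0.2,-0.35],"turn":0,"jaw":255}], force=6)

```text
clock: 4.35
position: [0.4909, 0.2924, 0.1132]
ee_rot: [2.122, 2.316, -0.009]
force: [0.9, -0.7, 0.1]
width: 0.251
```

arm_command(deltas=[{"xyz":[0,0,0],"turn":0,"jaw":255},{"xyz":[0,0,0],"turn":0,"jaw":255},{"xyz":[0,0,0],"turn":0,"jaw":255},{"xyz":[0,0,0],"turn":0,"jaw":255}])

```text
clock: 4.68
position: [0.491, 0.2924, 0.1134]
ee_rot: [2.122, 2.316, -0.009]
force: [-0.8, -1.0, 1.6]
width: 0.106
```

arm_command(deltas=[{"xyz":[0,0,0],"turn":0,"jaw":255},{"xyz":[0,0,0],"turn":0,"jaw":255},{"xyz":[0,0,0],"turn":0,"jaw":255}], force=30)

```text
clock: 4.93
position: [0.4911, 0.2924, 0.1134]
ee_rot: [2.122, 2.316, -0.008]
force: [0.5, -0.0, 1.1]
width: 0.107
```

Run:
```python
from h import *
from cell import get_image
go([(.4905,.292,.20,5)],step=12)
d=get_image("scene");crop(d,320,190,400,290,6,"pics/s4.png")
```

```text
t 4.9333 pos [0.4911 0.2924 0.1134] yaw 5.01 tilt 0.31 F [ 0.48 -0.02  1.05] w 0.107
call 0
   [-0.0, -0.01, -1.08] turn 0.0
   [-0.01, -0.01, -2.17] turn 0.0
   [-0.01, -0.02, -3.25] turn 0.0
   [-0.02, -0.03, -4.33] turn 0.0
   [-0.02, -0.04, -5.41] turn 0.0
call 1
   [-0.0, -0.01, -1.08] turn 0.0
   [-0.01, -0.01, -2.17] turn 0.0
   [-0.01, -0.02, -3.25] turn 0.0
```

View pics/s4.png

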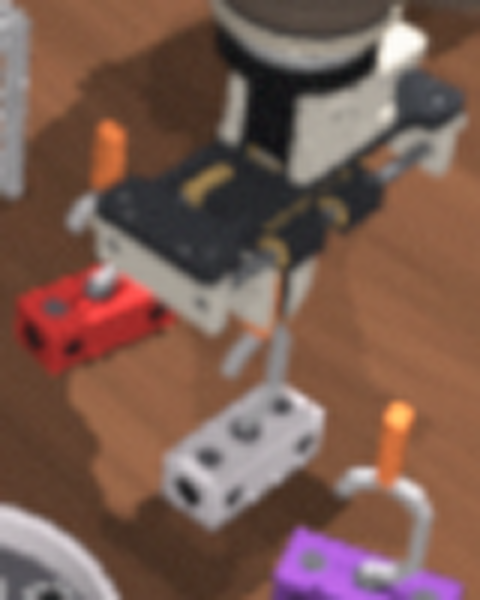

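Width 9.8 mm, so the grip is held. The scene shows it clamped, with the hanger still upright. I'll lift.

arm_command(deltas=[{"xyz":[0,0,-0.5],"turn":0,"jaw":255},{"xyz":[0,0,-1.5],"turn":0,"jaw":255},{"xyz":[0,0,-3],"turn":0,"jaw":255},{"xyz":[0,0,-5],"turn":0,"jaw":255},{"xyz":[0,0,-7],"turn":0,"jaw":255}])

```text
clock: 5.4
position: [0.4908, 0.2926, 0.1845]
ee_rot: [-2.122, -2.317, 0.01]
force: [0.0, 0.4, -2.5]
width: 0.108
```

arm_command(deltas=[{"xyz":[0,0,-2],"turn":0,"jaw":255},{"xyz":[0,0,-4.5],"turn":0,"jaw":255},{"xyz":[0,0,-7],"turn":0,"jaw":255},{"xyz":[0,0,-9],"turn":0,"jaw":255},{"xyz":[0,0,-10.5],"turn":0,"jaw":255}])

```text
clock: 5.82
position: [0.4912, 0.2936, 0.2924]
ee_rot: [2.121, 2.317, -0.006]
force: [-1.0, 0.8, -2.2]
width: 0.104
```

Run:
```python
from h import *
from cell import get_image
go([(.524,-.0757,.29,7.1)],step=25)
d=get_image("scene");crop(d,300,120,420,280,4,"pics/s5.png")
```

```text
t 5.8167 pos [0.4912 0.2936 0.2924] yaw 5.05 tilt 0.23 F [-0.99  0.81 -2.17] w 0.104
call 0
   [-2.47, 0.0, 0.02] turn -0.14
   [-4.94, 0.0, 0.03] turn -0.27
   [-7.41, 0.0, 0.05] turn -0.41
   [-9.89, 0.0, 0.07] turn -0.55
   [-12.36, 0.01, 0.08] turn -0.68
call 1
   [-2.47, -0.03, 0.02] turn -0.14
   [-4.94, -0.06, 0.03] turn -0.27
   [-7.41, -0.08, 0.05] turn -0.41
   [-9.89, -0.11, 0.07] turn -0.55
   [-12.36, -0.14, 0.08] turn -0.68
call 2
   [-2.47, -0.06, 0.02] turn -0.14
   [-4.94, -0.12, 0.03] turn -0.27
   [-7.41, -0.17, 0.05] turn -0.41
   [-9.88, -0.23, 0.07] turn -0.55
   [-12.35, -0.29, 0.08] turn -0.68
```

View pics/s5.png

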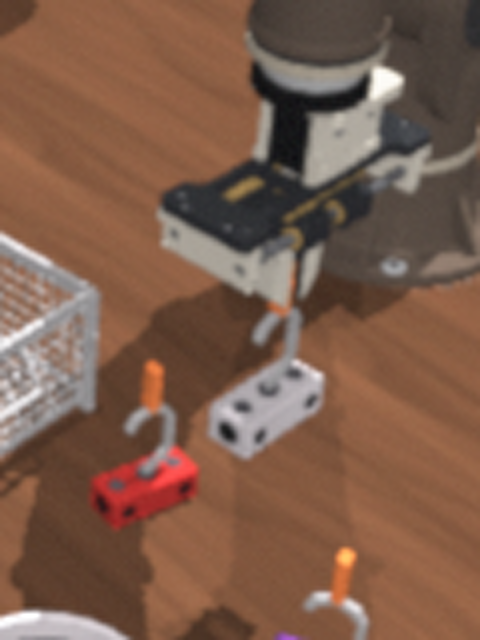

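The hanger is held clear and upright at crop (270,400). I'll traverse now.

arm_command(deltas=[{"xyz":[-1,0,0],"turn":0,"jaw":255},{"xyz":[-3,0,0],"turn":-0.2,"jaw":255},{"xyz":[-5.5,0,0],"turn":-0.4,"jaw":255},{"xyz":[-8,0,0],"turn":-0.5,"jaw":255},{"xyz":[-10.5,0,0],"turn":-0.7,"jaw":255}])

```text
clock: 6.28
position: [0.5005, 0.1877, 0.294]
ee_rot: [2.107, 2.33, -0.004]
force: [0.5, -0.0, -2.1]
width: 0.108
```

arm_command(deltas=[{"xyz":[-2.5,0,0],"turn":0,"jaw":255},{"xyz":[-5,0,0],"turn":-0.2,"jaw":255},{"xyz":[-7.5,-0.1,0],"turn":-0.4,"jaw":255},{"xyz":[-10,-0.1,0],"turn":-0.5,"jaw":255},{"xyz":[-12.5,-0.1,0],"turn":-0.7,"jaw":255}])

```text
clock: 6.7
position: [0.5111, 0.061, 0.2933]
ee_rot: [-2.093, -2.343, 0.006]
force: [0.5, -0.6, -3.0]
width: 0.108
```

arm_command(deltas=[{"xyz":[-2.5,0,0],"turn":0,"jaw":255},{"xyz":[-5,0,0],"turn":-0.2,"jaw":255},{"xyz":[-7.5,-0.1,0],"turn":-0.4,"jaw":255},{"xyz":[-9.5,-0.2,0],"turn":-0.5,"jaw":255},{"xyz":[-11,-0.2,0],"turn":-0.7,"jaw":255}])

```text
clock: 7.12
position: [0.5203, -0.0518, 0.2926]
ee_rot: [-2.081, -2.352, 0.009]
force: [0.1, 0.6, -2.4]
width: 0.104
```

Run:
```python
from h import *
from cell import get_image
go([(.524,-.0757,.29,7.1)],step=10)
for n in("top","scene"):
    d=get_image(n);pickle.dump(d,open(n+"6.pkl","wb"))
    crop(d,*((205,95,345,260) if n=="scene" else (235,145,375,275)),*([4] if n=="scene" else [5]),f"pics/{n}6.png")
```

```text
t 7.1167 pos [ 0.5203 -0.0518  0.2926] yaw 7.0 tilt 0.35 F [ 0.12  0.61 -2.41] w 0.104
call 0
   [-0.8, 0.03, 0.09] turn -0.03
   [-1.61, 0.05, 0.17] turn -0.07
   [-2.41, 0.08, 0.26] turn -0.1
```

View pics/scene6.png

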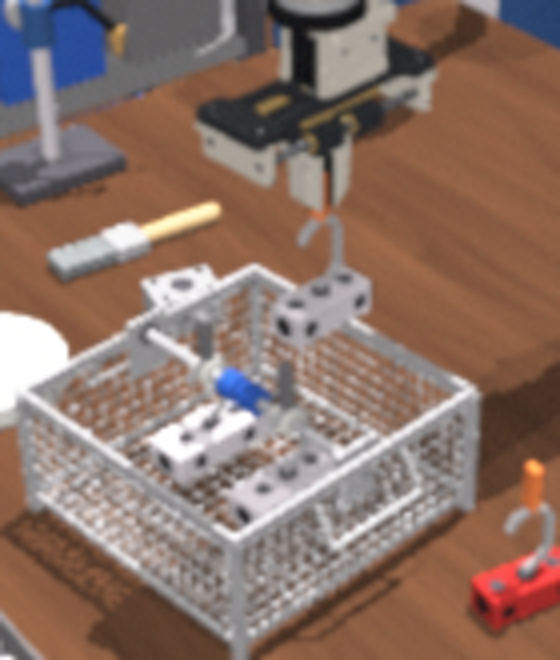

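View pics/top6.png

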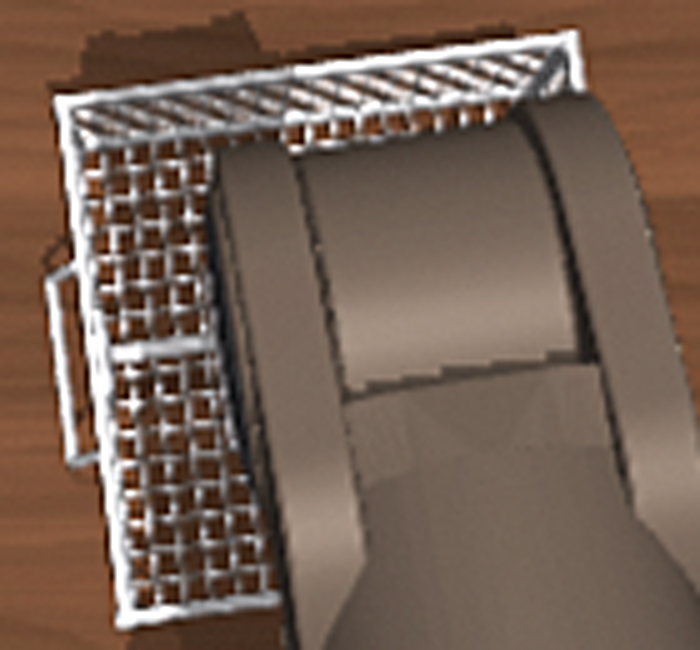

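Scene view: the hanger is at crop (325,300), over the robot-side part of the basket. The groove is around (243,392). The top view is now hidden by the arm. I'll go to the entry point, settle, and check with a model overlay.

arm_command(deltas=[{"xyz":[-1,0,0.1],"turn":0,"jaw":255},{"xyz":[-1.8,0,0.2],"turn":0,"jaw":255},{"xyz":[-2.6,0,0.3],"turn":-0.1,"jaw":255},{"xyz":[-2.6,0,0.3],"turn":-0.1,"jaw":255},{"xyz":[-2.6,0,0.3],"turn":-0.1,"jaw":255}])

```text
clock: 7.63
position: [0.5236, -0.0788, 0.2893]
ee_rot: [-2.082, -2.35, 0.01]
force: [-0.3, 0.5, -3.0]
width: 0.109
```

```bash
cat >> h.py <<'E'
CL=np.array([(20,0,84),(14,0,94),(0,0,100),(-14,0,94),(-20,0,84),(-20,0,50),(-12,0,40),(0,0,37),(0,0,30)])/1000.
def boxp(cx,cy,cz,lx,ly,lz):
    return np.array([[cx+a*lx/2,cy+b*ly/2,cz+c*lz/2] for a in(-1,1) for b in(-1,1) for c in(-1,1)])/1000.
ED=[(i,j) for i in range(8) for j in range(i) if bin(i^j).count("1")==1]
def overlay(d,org,yw,fn,win,s,place=(.586,-.0725),pyaw=7.1,gy=-4):
    x0,y0,x1,y1=win
    im=cv2.resize(d["frame"][y0:y1,x0:x1,::-1],None,fx=s,fy=s,interpolation=cv2.INTER_CUBIC)
    def dr(P,pairs,col):
        q=((proj(d,P)-[x0,y0]+.5)*s).astype(int)
        for a,b in pairs: cv2.line(im,tuple(map(int,q[a])),tuple(map(int,q[b])),col,1)
    Rm=R.from_euler("z",yw,degrees=True).as_matrix()
    tf=lambda P:P@Rm.T+org
    dr(tf(boxp(0,0,15,84,36,30)),ED,(0,255,0));dr(tf(CL),[(i,i+1) for i in range(8)],(0,0,255))
    dr(tf(boxp(0,0,122,10,14,42)),ED,(255,255,0))
    Rb=R.from_euler("z",pyaw,degrees=True).as_matrix();tb=lambda P:P@Rb.T+np.array([*place,0])
    for yy in(-22,-3.75,3.75,22):
        a=np.linspace(0,2*np.pi,25);C=np.c_[13*np.cos(a),0*a+gy+yy,125+13*np.sin(a)]/1000
        dr(tb(C),[(i,i+1) for i in range(24)],(0,255,255))
    dr(tb(boxp(0,0,131,270,270,0.01)),ED,(255,0,255))
    for y in(49.5,-49.5): dr(tb(boxp(0,y,52,104,42,30)),ED,(0,255,0))
    cv2.imwrite(fn,im)
E
python3 - <<'E'
from h import *
from cell import get_image
d=get_image("scene")
o,M=st();p=o["position"];print(p,yaw(M),o["force"])
pickle.dump((d,p,yaw(M)),open("s7.pkl","wb"))
overlay(d,p-np.array([.0006,.0004,.1134]),yaw(M),"pics/s7.png",(215,110,335,260),4)
E
```

```text
[ 0.52360976 -0.07810936  0.28943284] 6.973252383934755 [ 0.13409473  0.40360835 -2.38118773]
```

View pics/s7.png

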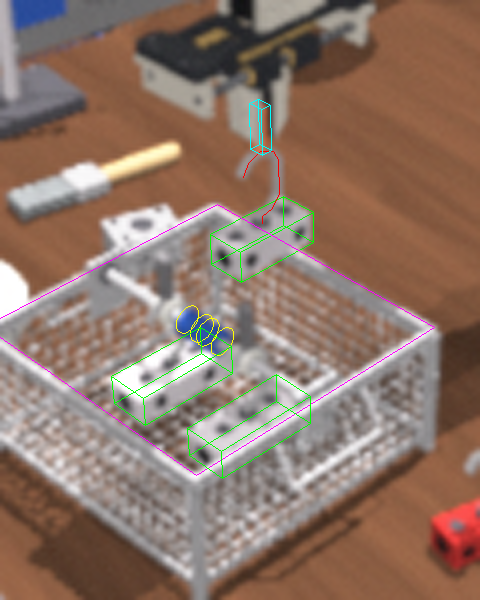

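The overlay matches well: the hanger block, sleeve rings (205,328), neighbours' blocks and rim all line up to about 1–2 mm. I'll lower through the gap.

arm_command(deltas=[{"xyz":[0,0,0.8],"turn":0,"jaw":255},{"xyz":[0,0,2],"turn":0,"jaw":255},{"xyz":[0,0,3.5],"turn":0,"jaw":255},{"xyz":[0,0,5],"turn":0,"jaw":255},{"xyz":[0,0,6.2],"turn":-0.1,"jaw":255}])

```text
clock: 8.1
position: [0.5228, -0.0775, 0.226]
ee_rot: [-2.077, -2.354, 0.01]
force: [0.2, 0.1, -1.6]
width: 0.106
```

arm_command(deltas=[{"xyz":[0,0,1.2],"turn":0,"jaw":255},{"xyz":[0,0,2.4],"turn":0,"jaw":255},{"xyz":[0,0,3.6],"turn":0,"jaw":255},{"xyz":[0,0,4.6],"turn":0,"jaw":255},{"xyz":[0,0,5.2],"turn":0,"jaw":255}])

```text
clock: 8.52
position: [0.5219, -0.0772, 0.1726]
ee_rot: [-2.075, -2.354, 0.011]
force: [-0.1, 0.6, -1.6]
width: 0.104
```

```bash
cat >> h.py <<'E'
PL=np.array([.586,-.0725]);PY=7.1
def bk(p):
    c,s=np.cos(np.radians(PY)),np.sin(np.radians(PY));e=p[:2]-PL-0
    return np.array([c*e[0]+s*e[1],-s*e[0]+c*e[1],p[2]-.0164-.125])*1000
def look(fn,win=(215,110,335,260),s=4):
    from cell import get_image
    d=get_image("scene");o,M=st();p=o["position"];y=yaw(M)
    print("t",o["clock"],"crook in basket (mm)",bk(p-np.array([.0006,.0004,0])).round(1),"yaw",y.round(2),"tilt vec",np.degrees(M[:2,2]).round(2),"F",o["force"].round(2),"w",round(o["width"],3))
    if fn: overlay(d,p-np.array([.0006,.0004,.1134]),y,fn,win,s)
E
python3 - <<'E'
from h import *
look("pics/s8.png")
E
```

```text
t 8.5667 crook in basket (mm) [-65.2   2.9  30.6] yaw 7.18 tilt vec [-0.47 -0.17] F [-0.2   0.34 -3.86] w 0.104
```

View pics/s8.png

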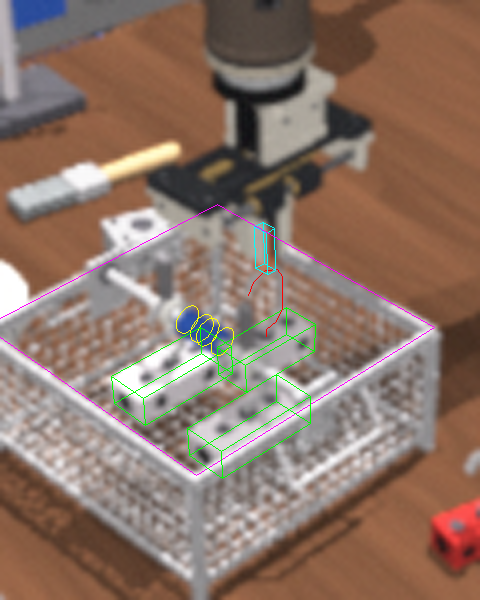

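The block sits on the robot's side of the bar, clear of both neighbours (overlay at (275,345)). I'll rise 2.5 mm and then move forward.

arm_command(deltas=[{"xyz":[0,0,-0.25],"turn":0,"jaw":255},{"xyz":[0,0.5,-0.25],"turn":0,"jaw":255},{"xyz":[0,1.3,-0.27],"turn":0,"jaw":255},{"xyz":[0,2.1,-0.27],"turn":0,"jaw":255},{"xyz":[0,2.9,-0.28],"turn":0,"jaw":255}])

```text
clock: 8.98
position: [0.5518, -0.0735, 0.1751]
ee_rot: [-2.076, -2.354, 0.011]
force: [0.3, -0.5, -2.4]
width: 0.108
```

Run:
```python
from h import *
look("pics/s9.png",(235,140,325,240),6)
```

```text
t 9.0333 crook in basket (mm) [-33.2   3.   33.6] yaw 7.19 tilt vec [-0.33 -0.14] F [ 2.02 -0.11 -1.84] w 0.104
```

View pics/s9.png

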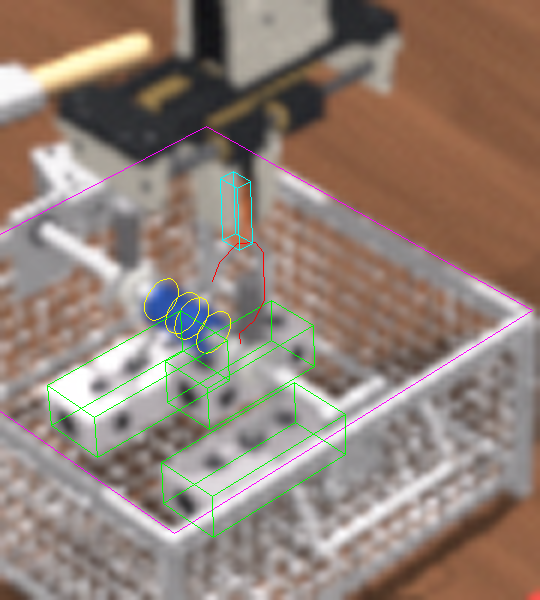

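arm_command(deltas=[{"xyz":[0,0.6,0],"turn":0,"jaw":255},{"xyz":[0,1.2,0],"turn":0,"jaw":255},{"xyz":[0,1.8,0],"turn":0,"jaw":255},{"xyz":[0,2.4,0],"turn":0,"jaw":255},{"xyz":[0,2.9,0],"turn":0,"jaw":255}])

```text
clock: 9.45
position: [0.5828, -0.0694, 0.1748]
ee_rot: [-2.076, -2.354, 0.009]
force: [-0.5, -0.1, -3.2]
width: 0.104
```

arm_command(deltas=[{"xyz":[0,0.15,0],"turn":0,"jaw":255},{"xyz":[0,0.3,0],"turn":0,"jaw":255},{"xyz":[0,0.3,0],"turn":0,"jaw":255}])

```text
clock: 9.7
position: [0.5859, -0.069, 0.1747]
ee_rot: [-2.076, -2.354, 0.009]
force: [-0.0, 0.1, -1.9]
width: 0.106
```

Run:
```python
from h import *
look("pics/s10.png",(235,140,325,240),6)
```

```text
t 9.75 crook in basket (mm) [-0.6  3.2 33.3] yaw 7.19 tilt vec [-0.34 -0.13] F [ 0.16 -0.44 -2.86] w 0.106
```

View pics/s10.png

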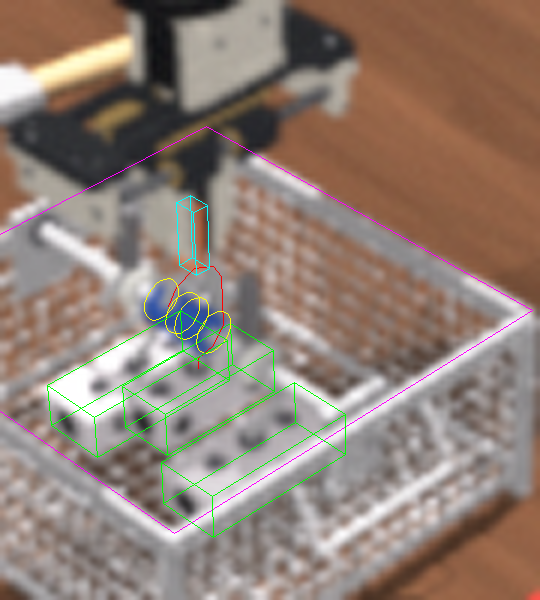

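The crook is centred over the sleeve (projected apex (205,268)). I'll lower to about 2.5 mm above contact and then feel.

arm_command(deltas=[{"xyz":[0,0,0.4],"turn":0,"jaw":255},{"xyz":[0,0,0.8],"turn":0,"jaw":255},{"xyz":[0,0,1.2],"turn":0,"jaw":255},{"xyz":[0,0.05,1.5],"turn":0,"jaw":255},{"xyz":[0,0.05,1.5],"turn":0,"jaw":255}])

```text
clock: 10.17
position: [0.5855, -0.0691, 0.1587]
ee_rot: [-2.075, -2.353, 0.01]
force: [-1.0, -0.9, -2.1]
width: 0.107
```

arm_command(deltas=[{"xyz":[0,0,0.05],"turn":0,"jaw":255},{"xyz":[0,0,0.1],"turn":0,"jaw":255},{"xyz":[0,0,0.1],"turn":0,"jaw":255}])

```text
clock: 10.42
position: [0.5855, -0.0691, 0.1577]
ee_rot: [-2.075, -2.353, 0.01]
force: [-0.5, 0.4, -2.4]
width: 0.105
```

arm_command(deltas=[{"xyz":[0,0,0.05],"turn":0,"jaw":255},{"xyz":[0,0,0.1],"turn":0,"jaw":255},{"xyz":[0,0,0.1],"turn":0,"jaw":255}])

```text
clock: 10.67
position: [0.5854, -0.0691, 0.1566]
ee_rot: [-2.075, -2.353, 0.01]
force: [-1.2, -0.3, -1.5]
width: 0.107
```

Run:
```python
from h import *
look("pics/s11.png",(235,140,325,240),6)
```

```text
t 10.7167 crook in basket (mm) [-0.8  3.1 15.2] yaw 7.19 tilt vec [-0.43 -0.13] F [-0.08 -0.69 -1.59] w 0.104
```

arm_command(deltas=[{"xyz":[0,0.05,0.05],"turn":0,"jaw":255},{"xyz":[0,0.05,0.05],"turn":0,"jaw":255}])

```text
clock: 10.88
position: [0.5861, -0.069, 0.1562]
ee_rot: [-2.075, -2.353, 0.01]
force: [-0.8, 0.6, -1.9]
width: 0.106
```

arm_command(deltas=[{"xyz":[0,0,0.05],"turn":0,"jaw":255},{"xyz":[0,0,0.05],"turn":0,"jaw":255}])

```text
clock: 11.05
position: [0.5864, -0.069, 0.156]
ee_rot: [-2.075, -2.354, 0.009]
force: [-0.0, 0.2, -0.2]
width: 0.107
```

arm_command(deltas=[{"xyz":[0,0,0.05],"turn":0,"jaw":255},{"xyz":[0,0,0.05],"turn":0,"jaw":255}])

```text
clock: 11.22
position: [0.5867, -0.069, 0.1557]
ee_rot: [-2.076, -2.354, 0.009]
force: [-0.6, -0.1, 2.5]
width: 0.11
```

Run:
```python
from h import *
look("pics/s12.png",(235,140,325,240),6)
```

```text
t 11.2667 crook in basket (mm) [ 0.5  3.1 14.3] yaw 7.19 tilt vec [-0.33 -0.13] F [ 0.19 -0.36  1.72] w 0.104
```

View pics/s12.png

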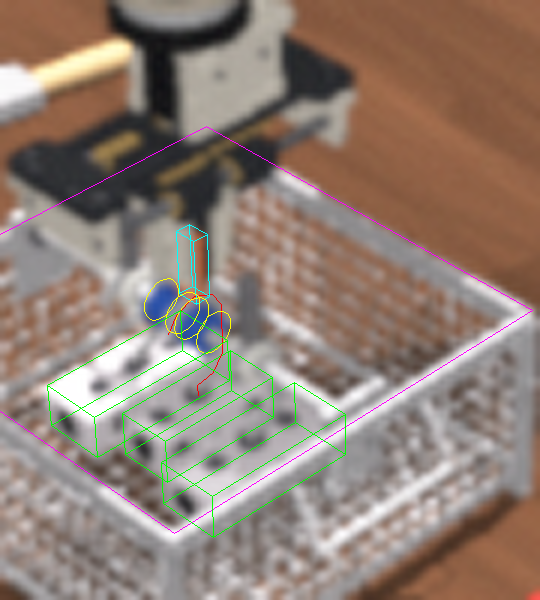

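Contact at 14.3 mm above the axis (14.4 expected), with a load of about 4 N. Now I'll slide toward -y under that load.

arm_command(deltas=[{"xyz":[-0.05,0,0.05],"turn":0,"jaw":255},{"xyz":[-0.1,0,0.05],"turn":0,"jaw":255},{"xyz":[-0.15,0,0.05],"turn":0,"jaw":255}])

```text
clock: 11.52
position: [0.5872, -0.0699, 0.1554]
ee_rot: [-2.075, -2.355, 0.007]
force: [1.7, 1.5, 0.9]
width: 0.103
```

arm_command(deltas=[{"xyz":[-0.05,0,0.05],"turn":0,"jaw":255},{"xyz":[-0.1,0,0.05],"turn":0,"jaw":255},{"xyz":[-0.15,0,0.05],"turn":0,"jaw":255}])

```text
clock: 11.77
position: [0.5878, -0.071, 0.1551]
ee_rot: [-2.075, -2.355, 0.006]
force: [0.9, 2.7, 2.7]
width: 0.108
```

Run:
```python
from h import *
look(None)
```

```text
t 11.8167 crook in basket (mm) [ 1.3  0.8 13.7] yaw 7.22 tilt vec [-0.24 -0.07] F [1.42 2.99 2.69] w 0.105
```

arm_command(deltas=[{"xyz":[-0.05,-0.05,0.04],"turn":0,"jaw":255},{"xyz":[-0.1,-0.1,0.04],"turn":0,"jaw":255},{"xyz":[-0.15,-0.1,0.04],"turn":0,"jaw":255}])

```text
clock: 12.07
position: [0.5875, -0.0724, 0.155]
ee_rot: [-2.075, -2.356, 0.004]
force: [3.4, 3.3, 4.3]
width: 0.105
```

arm_command(deltas=[{"xyz":[-0.05,0,0.04],"turn":0,"jaw":255},{"xyz":[-0.1,0,0.04],"turn":0,"jaw":255},{"xyz":[-0.15,0,0.04],"turn":0,"jaw":255}])

```text
clock: 12.32
position: [0.5864, -0.0751, 0.1536]
ee_rot: [-2.075, -2.354, 0.008]
force: [-0.2, 0.9, -1.7]
width: 0.109
```

Run:
```python
from h import *
look("pics/s13.png",(235,140,325,240),6)
```

```text
t 12.3667 crook in basket (mm) [-0.5 -2.9 12.2] yaw 7.19 tilt vec [-0.34 -0.1 ] F [-0.35 -0.04 -2.91] w 0.103
```

View pics/s13.png

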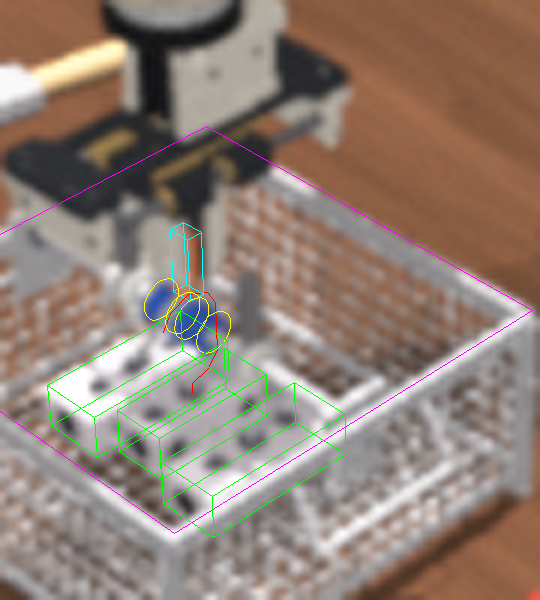

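The load vanished and z dropped (14.3 → 12.2) at y ≈ -2.9 mm, so the crook has entered the groove. Now I'll lower it gently to the bottom.

arm_command(deltas=[{"xyz":[0,0,0.05],"turn":0,"jaw":255},{"xyz":[0,0,0.1],"turn":0,"jaw":255},{"xyz":[0,0,0.1],"turn":0,"jaw":255}])

```text
clock: 12.62
position: [0.5858, -0.0753, 0.152]
ee_rot: [-2.075, -2.353, 0.01]
force: [0.2, 1.3, -3.0]
width: 0.107
```

arm_command(deltas=[{"xyz":[0,0,0.05],"turn":0,"jaw":255},{"xyz":[0,0,0.1],"turn":0,"jaw":255},{"xyz":[0,0,0.1],"turn":0,"jaw":255}])

```text
clock: 12.87
position: [0.586, -0.0752, 0.1513]
ee_rot: [-2.075, -2.354, 0.009]
force: [-0.0, 1.1, 1.9]
width: 0.109
```

Run:
```python
from h import *
look(None)
```

```text
t 12.9167 crook in basket (mm) [-1.  -3.   9.9] yaw 7.2 tilt vec [-0.39 -0.11] F [0.3  1.68 1.45] w 0.105
```

It's at 9.9 mm with a light load and a small +y side force, so it isn't quite at 9. I'll ease it +y and forward slightly under light load.

arm_command(deltas=[{"xyz":[0.04,0.05,0],"turn":0,"jaw":255},{"xyz":[0.06,0.1,0.03],"turn":0,"jaw":255},{"xyz":[0.06,0.1,0.05],"turn":0,"jaw":255}])

```text
clock: 13.17
position: [0.5871, -0.0748, 0.1508]
ee_rot: [-2.076, -2.354, 0.009]
force: [-0.8, 0.6, 2.7]
width: 0.106
```

arm_command(deltas=[{"xyz":[0,0,0.03],"turn":0,"jaw":255},{"xyz":[0,0,0.05],"turn":0,"jaw":255},{"xyz":[0,0,0.05],"turn":0,"jaw":255}])

```text
clock: 13.42
position: [0.5874, -0.0748, 0.1506]
ee_rot: [-2.076, -2.354, 0.009]
force: [0.2, -0.6, 3.6]
width: 0.103
```

Run:
```python
from h import *
look(None)
```

```text
t 13.4667 crook in basket (mm) [ 0.5 -2.8  9.2] yaw 7.17 tilt vec [-0.33 -0.13] F [-0.29 -0.54  4.07] w 0.113
```

The crook is home: 9.2 mm, a drop of 5.1 mm, with no side force. I'll relieve the load, then open slowly.

arm_command(deltas=[{"xyz":[0,0,-0.03],"turn":0,"jaw":255},{"xyz":[0,0,-0.03],"turn":0,"jaw":255},{"xyz":[0,0,-0.03],"turn":0,"jaw":255}], force=10)

```text
clock: 13.72
position: [0.5874, -0.0749, 0.1508]
ee_rot: [-2.076, -2.354, 0.009]
force: [1.8, 0.6, -0.4]
width: 0.108
```

Run:
```python
from h import *
look("pics/s14.png",(235,140,325,240),6)
```

```text
t 13.7667 crook in basket (mm) [ 0.4 -2.8  9.4] yaw 7.17 tilt vec [-0.34 -0.13] F [-0.37  0.84  0.13] w 0.11
```

View pics/s14.png

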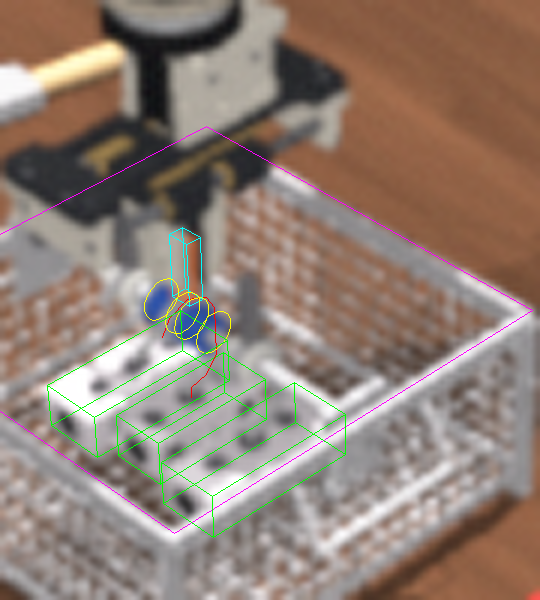

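The load now roughly equals the hanger's weight, so the bar is carrying it. Opening.

arm_command(deltas=[{"xyz":[0,0,0],"turn":0,"jaw":225},{"xyz":[0,0,0],"turn":0,"jaw":220},{"xyz":[0,0,0],"turn":0,"jaw":215},{"xyz":[0,0,0],"turn":0,"jaw":205},{"xyz":[0,0,0],"turn":0,"jaw":195}])

```text
clock: 14.18
position: [0.5873, -0.0749, 0.1507]
ee_rot: [-2.076, -2.354, 0.009]
force: [-0.6, -0.4, 0.3]
width: 0.218
```

arm_command(deltas=[{"xyz":[0,0,0],"turn":0,"jaw":180},{"xyz":[0,0,0],"turn":0,"jaw":160},{"xyz":[0,0,0],"turn":0,"jaw":140},{"xyz":[0,0,0],"turn":0,"jaw":140},{"xyz":[0,0,0],"turn":0,"jaw":140}])

```text
clock: 14.6
position: [0.5873, -0.0749, 0.1507]
ee_rot: [-2.076, -2.354, 0.009]
force: [1.2, -0.3, -0.2]
width: 0.445
```

Run:
```python
from h import *
look("pics/s15.png",(235,140,325,240),6)
```

```text
t 14.65 crook in basket (mm) [ 0.4 -2.9  9.3] yaw 7.17 tilt vec [-0.34 -0.14] F [-0.15 -0.64  0.27] w 0.448
```

View pics/s15.png

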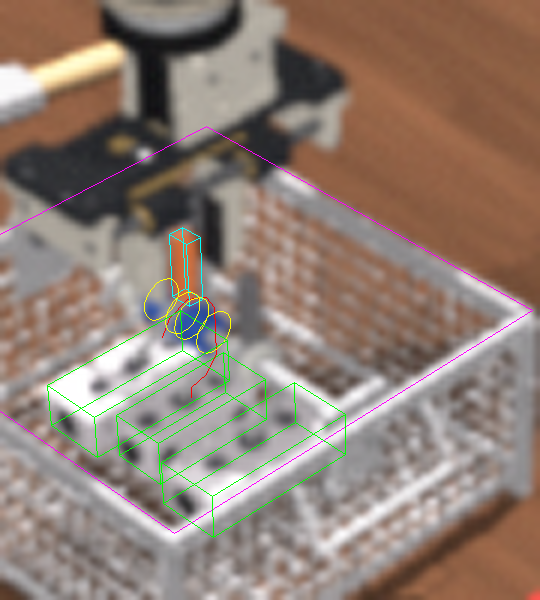

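The jaws are open. The grip at (185,265) stands free and upright between the fingers, and the hanger hasn't moved. I'll withdraw straight up slowly, then away.

arm_command(deltas=[{"xyz":[0,0,-0.5],"turn":0,"jaw":140},{"xyz":[0,0,-1.2],"turn":0,"jaw":140},{"xyz":[0,0,-2.2],"turn":0,"jaw":140},{"xyz":[0,0,-3.5],"turn":0,"jaw":140},{"xyz":[0,0,-5],"turn":0,"jaw":140}])

```text
clock: 15.07
position: [0.5876, -0.0747, 0.2019]
ee_rot: [-2.076, -2.354, 0.009]
force: [-0.3, -0.3, -0.9]
width: 0.455
```

arm_command(deltas=[{"xyz":[0,0,-2],"turn":0,"jaw":140},{"xyz":[0,0,-4.5],"turn":0,"jaw":140},{"xyz":[0,0,-7],"turn":0,"jaw":140},{"xyz":[0,0,-9.5],"turn":0,"jaw":140},{"xyz":[0,0,-12],"turn":0,"jaw":140}])

```text
clock: 15.48
position: [0.5881, -0.0742, 0.3245]
ee_rot: [-2.076, -2.355, 0.008]
force: [0.4, 0.0, -0.4]
width: 0.448
```

arm_command(deltas=[{"xyz":[-3,-1,0],"turn":3,"jaw":140},{"xyz":[-6,-2,0],"turn":6,"jaw":140},{"xyz":[-9,-3,0],"turn":9,"jaw":140},{"xyz":[-12,-4,0],"turn":12,"jaw":140},{"xyz":[-15,-5,0],"turn":15,"jaw":140}])

```text
clock: 15.9
position: [0.5569, -0.2305, 0.3265]
ee_rot: [-2.37, -2.062, 0.007]
force: [-0.3, 0.4, -0.0]
width: 0.451
```

arm_command(deltas=[{"xyz":[-3,-1,0],"turn":3,"jaw":140},{"xyz":[-6,-2,0],"turn":6,"jaw":140},{"xyz":[-9,-3,0],"turn":9,"jaw":140},{"xyz":[-12,-4,0],"turn":12,"jaw":140},{"xyz":[-14,-5,0],"turn":15,"jaw":140}])

```text
clock: 16.32
position: [0.4865, -0.3653, 0.3281]
ee_rot: [2.622, 1.728, -0.007]
force: [-0.6, -1.3, -0.1]
width: 0.453
```

Run:
```python
from h import *
from cell import get_image
o,M=st();print(o["clock"],o["position"])
s=get_image("scene");t=get_image("top");pickle.dump((s,t),open("end.pkl","wb"))
crop(s,225,150,325,250,6,"pics/s16.png");crop(t,235,145,375,275,5,"pics/t16.png")
cv2.imwrite("pics/t16f.png",cv2.resize(t["frame"][:,:,::-1],(800,600)))
```

```text
16.3167 [ 0.48649684 -0.36534726  0.32810524]
```

View pics/s16.png

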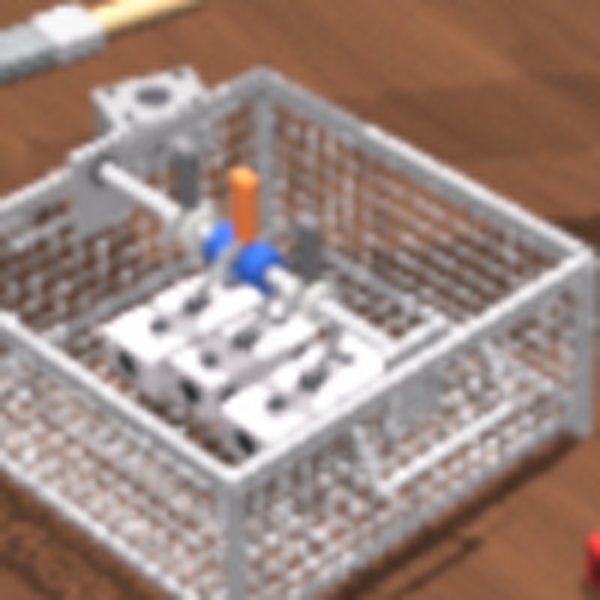

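View pics/t16.png

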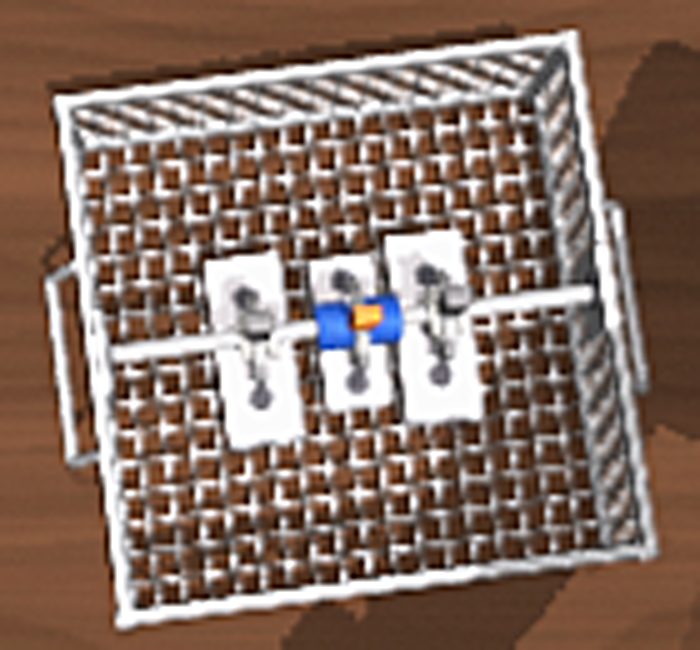

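View pics/t16f.png

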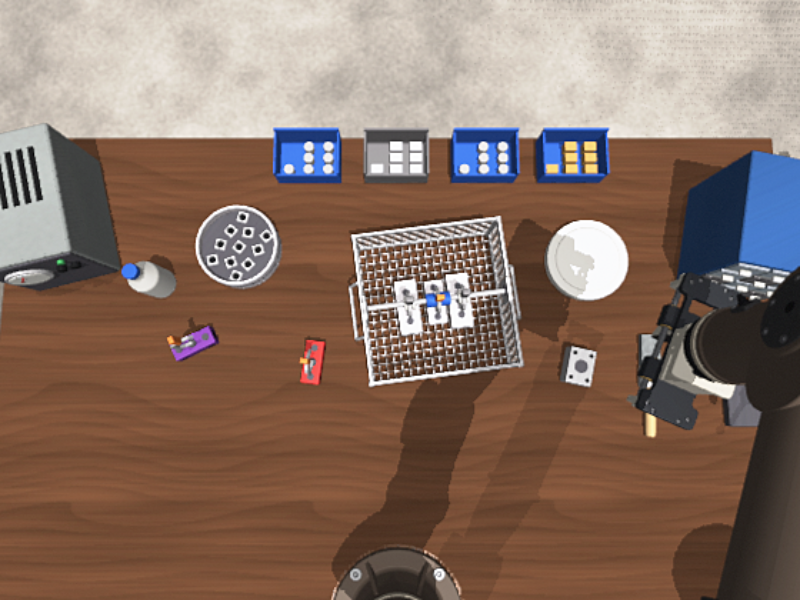

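The scene shows the orange grip upright at (243,205), in the groove between the blue halves. The top view shows our block centred between the neighbours, which sit at the same pixels as before. I'll do one height check and then hand in.

Run:
```python
from h import *
s,t=ld("end.pkl")
for d in(s,t):
    P=cloud(d);hsv=cv2.cvtColor(d["frame"],cv2.COLOR_RGB2HSV)
    m=(hsv[...,0]<20)&(hsv[...,1]>170)&(hsv[...,2]>150)&(np.hypot(P[...,0]-.587,P[...,1]+.076)<.03)&(P[...,2]>.12)&(d["depth"]>0)
    p=P[m];print(len(p),"zmax",np.percentile(p[:,2],[50,95]).round(4),"xy",np.median(p,0)[:2].round(4))
a=ld("top0.pkl")["frame"].astype(int);b=t["frame"].astype(int)
m=np.abs(a-b).max(2)>40
for n,w in(("L",(277,195,296,236)),("R",(311,190,333,232)),("pot/flask",(85,140,200,255))):print(n,m[w[1]:w[3],w[0]:w[2]].sum())
from cell import sign_off
print(sign_off())
```

```text
22 zmax [0.1623 0.1766] xy [ 0.5908 -0.0721]
6 zmax [0.1661 0.1772] xy [ 0.5799 -0.0764]
L 5
R 46
pot/flask 357
the job is handed in; nothing more can be done
None
```

The hanger with the orange grip is hanging in the groove of the blue sleeve, and I handed the job in at about 16.5 s of the 69 s allowed. The arm was raised and well clear.

**Finding the groove:** I lowered the block through the gap and brought the crook in over the sleeve. It touched at 14.3 mm above the bar's axis (14.4 expected). I slid toward -y under about 3–7 N until the load vanished about 3 mm to the -y side of the middle. The crook first stopped at 9.9 mm with a slight side force. After easing it sideways and forward under about 6 N, it settled at 9.2–9.4 mm (9 expected). I then took the load off, opened the jaws slowly and lifted straight up.

**Last checks:**
- **Pictures:** the final views show the hanger upright in the groove. The neighbours, look-alikes, spare block, pot, lid and flask look to be where they were. The brush was partly hidden by the arm in the last top view; it looks in place in the scene view.
- **Grip height:** the depth images put the top of the grip at about 177 mm, against about 180 mm expected, which fits a crook fully home.
- **Pixel comparison with the start:** this check was not clean.
  - **+y neighbour:** 5 pixels changed.
  - **-y neighbour:** 46 changed. I put this down to the new hanger's block and shadow beside it, but did not check further.
  - **Pot and flask:** 357 changed. That window also covers the spot the hanger was taken from, which probably explains most of it.

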